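# Put the spray nozzle away in the slide-cover case under the sink

### The job

Put the aluminium spray nozzle away in the grey slide-cover case: first move the steel bowl, still upright, out of the cover's way, then hold the orange thumb catch pressed down while you slide the teal cover right back. Lay the nozzle flat on the floor of the case without dropping it in, and slide the cover fully shut until the catch snaps home. Don't force the cover or the catch, and leave everything else where it is.

Things in the scene. Friction and masses are not known exactly. Their poses are not given: they have to be found in the camera images.
- case: Dark grey case fixed to the panel, 250 mm long (x), 128 wide (y), 56 high, with a teal sliding cover. Origin: centre of the underside, z up. Walls 6 mm thick; side walls and -x end wall 56 mm high, +x end wall 47. The cover slides to +x, out over the +x end wall; whatever stands there higher than 49 mm is in its way
- case_in (a point): Point on the case's inner floor (6 mm above the underside), on its centre line, 31 mm towards -x from its middle: the centre of what the cover uncovers. Fully back, the cover leaves x = -119 to +57 mm open (case frame). Clear width 108 mm between the ledges that carry the cover; 42 mm high under the cover
- cover (a joint): How far the cover is slid back along the case's +x, in m: 0 shut, 0.175 fully back (a stop at both ends). It drags with about 2 N and stays where it is left. Shut, the catch locks it with about 1 mm of play
- cover_end (a point): Middle of the cover's upper edge at its +x end, moving with the cover: 125 mm from the case's middle when shut, 300 mm when fully back. The cover is 243 mm long, 114 wide and 4 thick, its underside 49 mm and its top 53 mm above the case's underside
- thumb_pad (a point): Centre of the upper face of the orange thumb catch while it is up; moves with the cover, axes as the case's. Shut: 70 mm towards -x from the case's middle, 52 mm above its underside. The catch is a ribbed saddle 62 mm (x) by 52 mm (y) with an upright lip 5 mm thick, 7 mm high across each x end, 52 mm clear between them; push a lip with the fingertips to slide the cover either way
- catch_lip (a point): Middle of the top edge of the catch's -x lip while the catch is up; moves with the cover. The catch is sprung: gives at 2 N, frees the cover at 4 mm (7 N), bottoms at 5 mm (8 N). Pressed less, it blocks the cover. Hold it down for the first 20 mm of the slide, later it need not be. When the cover is pushed shut the catch rides under a ramp in the last 20 mm (some 3 N more) and snaps up by itself at the stop
- nozzle: Straight aluminium spray nozzle, 130 mm long along its x, 0.16 kg or so, lying loose on the panel. Hexagonal inlet collar (32 mm across flats, 28 mm long) at -x, round barrel 24 mm in diameter from x = -37 to +27 mm, flared head 32 mm in diameter at +x. Origin: under the middle of its length, at the level it lies on (16 mm below the axis)
- nozzle_center (a point): Middle of the nozzle on its axis, 16 mm above the surface it lies on
- bowl: Small stainless steel bowl, loose, rim 130 mm across, 62 mm high, 4 mm thick, 0.22 kg or so, upright just beyond the case's +x end. Origin: centre of its underside, z up. Inner floor 5 mm up; inside it is 50 mm across at the floor and 90 mm across 24 mm up, so shut fingertips lowered into it can push it along from within
- box_low: Lower of two stacked clear plastic boxes with flip lids, 176 x 116 x 66 mm; origin under its centre
- box_top: Upper clear plastic box, as the lower one, standing on it
- plunger_handle: Black plastic plunger handle, 240 mm long along its x, 32 mm thick at the ends, lying on the panel; origin under its middle
- cleaner: Green cleaner bottle, 72 mm in diameter, 200 mm high; origin under its centre
- scour_can: Blue scouring powder can, 72 mm in diameter, 120 mm high; origin under its centre
- dish_brush: Dish brush with a white handle, 200 mm long along its x, lying on the panel

How it is judged (in metres and radians):
On the way, in this order (a step that is already met when the one before it is completed fails the run):
1. the bowl stands upright out of the cover's run, the cover still shut ((y of bowl in the frame of case above 0.125 m or y of bowl in the frame of case below -0.125 m or x of bowl in the frame of case above 0.365 m or x of bowl in the frame of case below -0.19 m) and angle between bowl's own z axis and vertical below 0.12 rad and height (world z) of bowl below 0.008 m and value of joint cover below 0.004 m), for 0.2 s.
2. the cover is slid right back (value of joint cover above 0.155 m and angle between bowl's own z axis and vertical below 0.12 rad and height (world z) of bowl below 0.008 m), for 0.2 s.
3. the nozzle lies on the case's floor, let go, with the cover still back (x of nozzle_center in the frame of case between -0.065 and 0.065 m and y of nozzle_center in the frame of case between -0.052 and 0.052 m and z of nozzle_center in the frame of case below 0.028 m and value of joint cover above 0.13 m and contact force between the fingers and nozzle below 0.1 N and linear speed of nozzle below 0.03 m/s), for 0.2 s.
At the end, for the whole second after the job is handed in: Nozzle at rest on the case floor (centre under 28 mm above its underside, within 65 mm of mid-length); cover shut to 4 mm, catch home; bowl at rest upright on the panel, its centre over 125 mm beside the case's long axis, or over 365 mm from its middle towards +x, or over 190 mm towards -x (all of step 1 and x of nozzle_center in the frame of case between -0.065 and 0.065 m and y of nozzle_center in the frame of case between -0.052 and 0.052 m and z of nozzle_center in the frame of case below 0.028 m and velocity of joint cover below 0.005 m/s and linear speed of each of nozzle, bowl below 0.02 m/s); the robot touches nothing.
It fails at once if the cover, catch or case is forced (the fingers press on it with more than 40 N) (contact force between the fingers and case above 40 N).
It fails at once if the nozzle is dropped into the case (linear speed of nozzle above 0.6 m/s and horizontal distance between nozzle_center and case below 0.11 m and z of nozzle_center in the frame of case below 0.06 m).
It fails at once if the bowl is tipped over (angle between bowl's own z axis and vertical above 0.6 rad).
It fails at once if a bystander (clear boxes, plunger handle, cleaner, can, brush) is moved by more than 25 mm (distance of any of box_low, box_top, plunger_handle, cleaner, scour_can, dish_brush from where it was at the start of the episode above 0.025 m).
It also fails if it takes over 72 s, if anything falls off the work surface, if the arm or the gripper's body presses on something with over 40 N, if the wrist force passes 120 N, or if a joint passes its speed limit or range.

### The arm

A 7-joint arm with a two-finger parallel gripper is mounted at the origin on the work surface. World frame = base frame: x ahead of the robot, y to its left, z up, the work surface at z = 0. Lengths are in mm, angles in rad, forces in N, time in s.
With the tool pointing down it reaches from about 425 to 825 mm from the base axis. Payload 3.6 kg.
Tool frame: the origin (TCP) lies midway between the tips of the shut fingers; the grasp point (between the pads) lies 19 mm behind it; z points along the fingers, y is the line along which they close (so a half turn about z gives the same grasp; the last joint's range is limited). The gripper opens to 85 mm and grips with 20 to 120 N. Pads are 22 mm wide; open, the fingers measure 114 mm over their backs; the gripper's body (76 mm by 85 mm) begins 54 mm behind the grasp point. The pads swing forward as they close: fully open they stand 13 mm farther back than shut.
Start: joints at [1.218, 0.615, -0.013, 1.423, 0.008, 1.103, -0.04], TCP at [208.054, -615.773, 231.297] pointing down, gripper open.
Joint ranges: [-3.12, 3.12], [-0.3, 2.06], [-1.34, 1.32], [0.26, 2.42], [-1.36, 4.5], [0.01, 1.98], [-2.84, 2.84]. Speed limits (rad/s): [2.79, 2.79, 3.14, 3.14, 3.14, 3.14, 3.14].

### API

Orientations are given as a 3x3 rotation matrix whose columns are the frame's x, y, z axes.
In Python, from rig import env, grab_frame, camera_info gives the robot as it stands.
- The arm moves only by the shell command python3 -m creep 'ROWS'. ROWS is JSON, a list of rows, each an object with "linear": the shift along the tool's x, y, z in cm, a list of three; "turn": the turn, a rotation vector about the tool's x, y, z in degrees, a list of three; "grip": the finger opening in cm, from 0 to 8.54. A call has exactly 5 rows; each row shifts and turns the commanded pose from where the row before left it, along the tool's axes as they then stand; what a row does not reach is not made up. A row lasts 1/12 s, in which the tool goes at most 41.7 mm and 7.16 degrees, less where a joint would pass 70% of its speed; a pose out of reach is approached as far as the arm can. A call with a gripper value outside its range is refused whole. The fingers move at their own pace and stop on an object; the grip force is fixed at half the most. Time passes only in rows, so rows that do not move let the fingers close, or fill a call up. It gives the time, the measured TCP pose, the force, the opening and the grip force at its end, in the units of the state.
- env.state(): the state, without advancing time (a new reading comes with each control period).
- grab_frame(name): name is "side" or "top" or "wrist"; returns the picture (384x512x3 uint8, blue, green, red); there is no depth.
- camera_info(name): a dict with "vfov" (degrees; the focal length in pixels is half the picture's height over the tangent of half this angle, whatever the lens; pixels are square), "cx", "cy" (the principal point, pixels), "world_to_cam" (4x4, takes a point from world to camera coordinates); the wrist camera has in their place "tool_from_camera" (4x4, takes a point from camera to tool coordinates, whose origin is the TCP and whose axes are the flange's). Camera axes: x right, y down, z forward; pixel columns grow to the right and rows downward; lengths in mm; the calibration is good to about 2 mm. A picture is of the moment at which its call begins: read the wrist's pose just before it. camera_info takes no time and is no camera call.
- env.sign_off(): hands the job in; it is judged then, once.
The state is a dict: "time": time; "joints": joint angles; "joint_velocities": joint speeds; "effort": joint torques, N m; "position": TCP position; "eef_rot": TCP orientation; "force": force on the tool from outside, world axes, zero at the start; "torque": the same for the moment, N m; "width": finger opening in mm; "grip_force": force on a finger pad.
Only numpy, scipy, OpenCV 4.12 (cv2) and the standard library are available. Lean on these libraries where they do the work, as an engineer would, in place of code of your own. Each camera call takes 0.05 s, during which the arm holds its last target. There are 200 camera calls.

## Working session

There is one attempt and no reset: what is moved stays moved. The work goes in short steps, Python scripts to look and compute and a shell command to move; the robot and the scene stay as the last step left them, time stands still between calls to the robot, and variables do not carry over. Pictures are saved under pics/ and viewed, at most 10 in all, crops included, and the job is handed in when it is done.

```bash
ls; mkdir -p pics; python3 - <<'E'
from rig import env, grab_frame, camera_info
import cv2, numpy as np
for n in ['side','top','wrist']:
    cv2.imwrite(f'pics/{n}0.png',grab_frame(n)); i=camera_info(n); print(n,i['vfov'],i.get('cx'),i.get('cy')); print(np.round(i.get('world_to_cam',i.get('tool_from_camera')),3).tolist())
s=env.state();print(s['time'],np.round(s['eef_rot'],3).tolist(),s['force'],s['width'])
a=cv2.imread('pics/side0.png');b=cv2.imread('pics/top0.png')
E
```

```text
pics
side 51.62555240910005 249.48337402633837 191.29035192146569
[[0.979, -0.203, 0.018, -629.986], [-0.14, -0.734, -0.665, 52.331], [0.148, 0.648, -0.747, 1584.754], [0.0, 0.0, 0.0, 1.0]]
top 56.03643271706511 253.7895863638565 191.1735804572794
[[-0.002, -1.0, -0.013, -82.864], [-0.983, 0.005, -0.182, 623.661], [0.182, 0.012, -0.983, 1099.666], [0.0, 0.0, 0.0, 1.0]]
wrist 64.93000694416837 257.97918725085316 194.1305841474281
[[0.001, -0.965, -0.264, 65.949], [1.0, 0.001, -0.001, -0.747], [0.001, -0.264, 0.965, -141.877], [0.0, 0.0, 0.0, 1.0]]
0.15 [[0.947, 0.32, -0.001], [0.32, -0.947, 0.002], [-0.0, -0.002, -1.0]] [ 0.39511454 -0.25299424 -0.93440646] 85.27713193693414
```

View images.

View pics/side0.png

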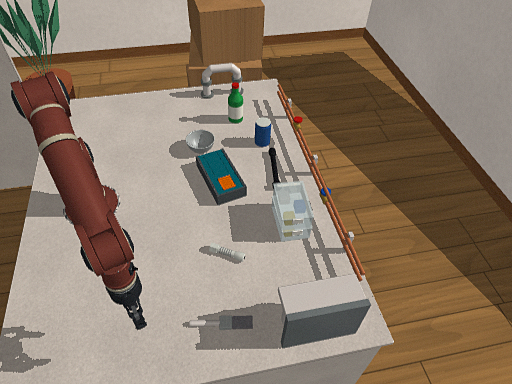

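View pics/top0.png

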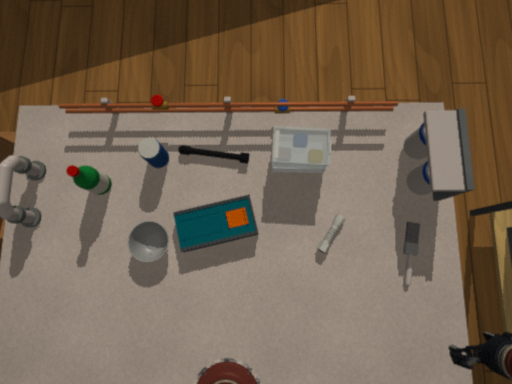

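The side view shows the case with its orange catch at about (226,183), the bowl at (200,142) and the nozzle at (224,254). In the top view the catch is at (237,217), the case at (215,223), the bowl at (148,242) and the nozzle at (331,234). The case's +x points to image left in the top view, which is about world +y.

```bash
cat > h.py <<'E'
import numpy as np, cv2
from rig import env, grab_frame, camera_info
def cam(n, st=None):
    i=camera_info(n); f=192/np.tan(np.radians(i['vfov'])/2)
    K=np.array([[f,0,i['cx']],[0,f,i['cy']],[0,0,1]])
    if n=='wrist':
        T=np.eye(4);T[:3,:3]=st['eef_rot'];T[:3,3]=st['position']
        M=np.linalg.inv(T@np.array(i['tool_from_camera']))
    else: M=np.array(i['world_to_cam'])
    return K,M
def proj(c,p):
    K,M=c; q=K@(M[:3,:3]@np.array(p,float)+M[:3,3]); return q[:2]/q[2]
def ray(c,px):
    K,M=c; R=M[:3,:3]; return -R.T@M[:3,3], R.T@np.linalg.solve(K,[px[0],px[1],1])
def onz(c,px,z):
    o,d=ray(c,px); return o+d*(z-o[2])/d[2]
def tri(obs):
    A=0;b=0
    for c,px in obs:
        o,d=ray(c,px);d=d/np.linalg.norm(d);P=np.eye(3)-np.outer(d,d);A=A+P;b=b+P@o
    return np.linalg.solve(A,b)
def mask(im,lo,hi):
    h=cv2.cvtColor(im,cv2.COLOR_BGR2HSV); m=cv2.inRange(h,np.array(lo),np.array(hi))
    n,l,s,c=cv2.connectedComponentsWithStats(m); k=1+np.argmax(s[1:,4]); return (l==k).astype(np.uint8),c[k],s[k]
ORANGE=((5,150,120),(20,255,255)); TEAL=((85,120,50),(100,255,255))
E
python3 - <<'E'
from h import *
t=cv2.imread('pics/top0.png');s=cv2.imread('pics/side0.png')
ct,cs=cam('top'),cam('side')
a=mask(t[120:],*ORANGE);b=mask(s[100:260],*ORANGE)
pa=a[1]+[0,120];pb=b[1]+[0,100];print('orange',pa,pb,tri([(ct,pa),(cs,pb)]))
m,c,st=mask(t[120:],*TEAL);m=m|a[0];r=cv2.minAreaRect(cv2.findNonZero(m));bx=cv2.boxPoints(r)+[0,120]
for p in bx: print('cover corner',p,onz(ct,p,53).round(1))
print('base',proj(ct,[0,0,0]))
o=[cv2.resize(t[200:270,120:190],(400,400),interpolation=2),cv2.resize(t[205:265,300:360],(400,400),interpolation=2)]
o=np.hstack(o);cv2.imwrite('pics/c1.png',o)
o=[cv2.resize(s[120:170,175:225],(400,400),interpolation=2),cv2.resize(s[225:285,195:255],(400,400),interpolation=2)]
cv2.imwrite('pics/c2.png',cv2.resize(np.vstack([cv2.imread('pics/c1.png'),np.hstack(o)]),(600,600)))
E
```

```text
orange [236.54858934 217.39498433] [334.58695652 201.36335404] [ 735.34825375 -126.31529234   55.70590485]
cover corner [172.68240356 215.26609039] [547.2 173.6  53. ]
cover corner [247.44418335 197.46567535] [603.6 -64.5  53. ]
cover corner [255.25534058 230.27254486] [498.7 -89.3  53. ]
cover corner [180.49356079 248.07296753] [443.9 145.   53. ]
base [226.60035959 395.80934592]
```

View pics/c2.png

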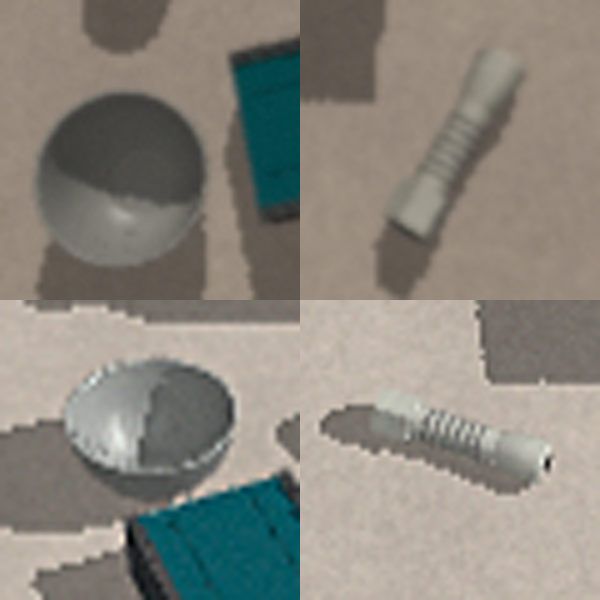

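The enlarged crops show the bowl's rim centred at top (148.2,241.8) and side (200,139). The nozzle's ends are at top (339.6,219) and (321.5,248), and at side (213,246) and (245,258).

```bash
python3 - <<'E'
from h import *
t=cv2.imread('pics/top0.png');s=cv2.imread('pics/side0.png')
ct,cs=cam('top'),cam('side')
a=mask(t[120:],*ORANGE);b=mask(s[150:210,190:260],*ORANGE)
pa=a[1]+[0,120];pb=b[1]+[190,150];print('orange',pa,pb,tri([(ct,pa),(cs,pb)]),onz(ct,pa,54),onz(cs,pb,54))
print('bowl rim',tri([(ct,(148.2,241.8)),(cs,(200,139.2))]),onz(ct,(148.2,241.8),62))
print('noz',onz(ct,(339.6,219),16),onz(ct,(321.5,248),16),tri([(ct,(330.6,233.5)),(cs,(229,252.3))]))
for z in (213,246),(245,258): print(onz(cs,z,16))
for p in [(165,137),(249,113),(103,185),(81,177)]: print(onz(ct,p,20).round())
print([onz(ct,p,0).round() for p in [(90,188),(155,160),(20,250),(400,250)]])
E
```

```text
orange [236.54858934 217.39498433] [226.17901235 182.04938272] [539.77699135 -30.10019936  54.31652756] [539.54476628 -30.07760423  54.        ] [540.08508502 -29.78603369  54.        ]
bowl rim [465.7110092  246.03605306  57.83151493] [463.24570073 244.80259899  62.        ]
noz [ 537.27805023 -364.19063016   16.        ] [ 443.95764328 -301.90371913   16.        ] [ 494.56336888 -334.13526883   11.08014262]
[ 445.55087337 -299.4669033    16.        ]
[ 549.89306606 -371.68406471   16.        ]
[820. 218.  20.]
[904. -69.  20.]
[653. 419.  20.]
[681. 495.  20.]
[array([647., 471.,  -0.]), array([744., 254.,   0.]), array([440., 686.,   0.]), array([ 437., -559.,    0.])]
```

```bash
cat > d.py <<'E'
import sys; from h import *
# d.py x y z [yaw_deg]: remaining shift in tool axes (cm), and turn about tool z (deg)
s=env.state(); R=np.array(s['eef_rot']); p=np.array(s['position'])
a=[float(v) for v in sys.argv[1:]]
yaw=np.degrees(np.arctan2(R[1,0],R[0,0]))
print('t',round(s['time'],2),'pos',p.round(1),'yaw',yaw.round(2),'tilt',R[:,2].round(3),'F',np.round(s['force'],1),'w',round(s['width'],1),'j7',round(s['joints'][6],2))
if len(a)>2: print('shift cm',(R.T@(np.array(a[:3])-p)/10).round(2))
if len(a)>3: print('turn z',round(-((a[3]-yaw+180)%360-180),2))
E
python3 -m creep '[{"linear":[0,0,0],"turn":[0,0,-7],"grip":0},{"linear":[0,0,0],"turn":[0,0,-7],"grip":0},{"linear":[0,0,0],"turn":[0,0,-7],"grip":0},{"linear":[0,0,0],"turn":[0,0,-7],"grip":0},{"linear":[0,0,0],"turn":[0,0,-7],"grip":0}]'
python3 -m creep '[{"linear":[0,0,0],"turn":[0,0,-7],"grip":0},{"linear":[0,0,0],"turn":[0,0,-7],"grip":0},{"linear":[0,0,0],"turn":[0,0,-7],"grip":0},{"linear":[0,0,0],"turn":[0,0,-7],"grip":0},{"linear":[0,0,0],"turn":[0,0,-7],"grip":0}]'
python3 -m creep '[{"linear":[0,0,0],"turn":[0,0,-7],"grip":0},{"linear":[0,0,0],"turn":[0,0,-7],"grip":0},{"linear":[0,0,0],"turn":[0,0,0],"grip":0},{"linear":[0,0,0],"turn":[0,0,0],"grip":0},{"linear":[0,0,0],"turn":[0,0,0],"grip":0}]'
python3 d.py 494 -400 230 103.3
```

```text
time: 0.57
position: [207.9, -615.5, 230.8]
eef_rot: [[0.588, 0.809, -0.0], [0.809, -0.588, 0.001], [0.001, -0.001, -1.0]]
force: [-1.2, -0.4, 0.3]
width: 25.7
grip_force: 0.0
time: 0.98
position: [207.8, -615.5, 230.8]
eef_rot: [[0.017, 1.0, -0.0], [1.0, -0.017, 0.001], [0.001, -0.001, -1.0]]
force: [0.6, 0.1, 0.0]
width: 0.1
grip_force: 0.0
time: 1.4
position: [207.9, -615.7, 231.0]
eef_rot: [[-0.217, 0.976, -0.0], [0.976, 0.217, 0.001], [0.001, -0.0, -1.0]]
force: [0.5, 0.1, -0.7]
width: 0.0
grip_force: 0.0
t 1.4 pos [ 207.9 -615.7  231. ] yaw 102.51 tilt [-0.     0.001 -1.   ] F [ 0.5  0.1 -0.7] w 0.0 j7 1.21
shift cm [14.86 32.61  0.11]
turn z -0.79
```

```bash

python3 -m creep '[{"linear":[1.5,3.2,0],"turn":[0,0,-0.8],"grip":0},{"linear":[1.8,3.2,0],"turn":[0,0,0],"grip":0},{"linear":[1.8,3.2,0],"turn":[0,0,0],"grip":0},{"linear":[1.8,3.2,0],"turn":[0,0,0],"grip":0},{"linear":[1.8,3.2,0],"turn":[0,0,0],"grip":0}]'
python3 -m creep '[{"linear":[2.2,3.2,0],"turn":[0,0,0],"grip":0},{"linear":[2.2,3.2,0],"turn":[0,0,0],"grip":0},{"linear":[2.2,3.2,0],"turn":[0,0,0],"grip":0},{"linear":[2.2,3.2,0],"turn":[0,0,0],"grip":0},{"linear":[2.2,3.2,0],"turn":[0,0,0],"grip":0}]' | head -2
python3 -m creep '[{"linear":[2,0,0],"turn":[0,0,0],"grip":0},{"linear":[1,0,0],"turn":[0,0,0],"grip":0},{"linear":[0.5,0,0],"turn":[0,0,0],"grip":0},{"linear":[0,0,0],"turn":[0,0,0],"grip":0},{"linear":[0,0,0],"turn":[0,0,0],"grip":0}]' | head -2
python3 d.py 485 -320 230 103.3
python3 - <<'E'
from h import *
s=env.state();im=grab_frame('wrist');cv2.imwrite('pics/w1.png',im);np.savez('w1.npz',position=s['position'],eef_rot=s['eef_rot'])
c=cam('wrist',s);print(proj(c,[494,-334,16]))
E
```

```text
time: 1.82
position: [344.9, -493.0, 231.5]
eef_rot: [[-0.231, 0.973, 0.0], [0.973, 0.231, -0.0], [-0.0, 0.0, -1.0]]
force: [0.5, -0.5, -0.1]
width: 0.0
grip_force: 0.0
time: 2.23
position: [474.7, -348.5, 231.6]
time: 2.65
position: [464.4, -318.3, 231.4]
t 2.65 pos [ 464.4 -318.3  231.4] yaw 103.24 tilt [-0.001 -0.002 -1.   ] F [-0.7 -0.6  1.2] w 0.1 j7 0.56
shift cm [-0.64  1.97  0.14]
turn z -0.06
[279.53930084 187.75173271]
```

View pics/w1.png

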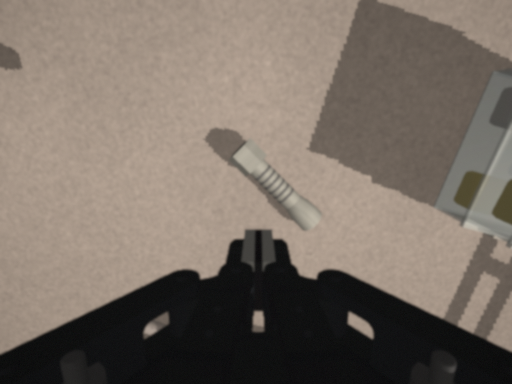

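The wrist view shows the nozzle from its hex end at about (243,152) to its flared head at about (312,219). The way to the bowl is clear.

```bash
python3 - <<'E'
from h import *
s=dict(np.load('w1.npz'));c=cam('wrist',s);ct=cam('top')
for p,q in [((243,152),(321.5,248)),((312,219),(339.6,219)),((277.5,186),(330.6,233.5))]: print(onz(c,p,16).round(1),tri([(c,p),(ct,q)]).round(1))
a=onz(c,(243,152),16);b=onz(c,(312,219),16);print(np.degrees(np.arctan2(*(b-a)[1::-1])),np.linalg.norm(b-a))
E
python3 d.py 464.5 245 200
```

```text
[ 441.2 -301.7   16. ] [ 442.5 -295.6   56.4]
[ 543.7 -363.8   16. ] [ 534.8 -355.8   46.6]
[ 491.  -332.4   16. ] [ 489.9 -331.1   23.9]
-31.184935204911877 119.81153856087744
t 2.7 pos [ 464.4 -318.6  231.3] yaw 103.22 tilt [-0.    -0.002 -1.   ] F [1.  0.  0.7] w 0.2 j7 0.56
shift cm [54.87 12.89  3.04]
```

```bash

for i in 1 2 3; do python3 -m creep '[{"linear":[3.66,0.86,0.2],"turn":[0,0,0],"grip":0},{"linear":[3.66,0.86,0.2],"turn":[0,0,0],"grip":0},{"linear":[3.66,0.86,0.2],"turn":[0,0,0],"grip":0},{"linear":[3.66,0.86,0.2],"turn":[0,0,0],"grip":0},{"linear":[3.66,0.86,0.2],"turn":[0,0,0],"grip":0}]' | sed -n 2p; done
python3 -m creep '[{"linear":[0,0,0],"turn":[0,0,0],"grip":0},{"linear":[0,0,0],"turn":[0,0,0],"grip":0},{"linear":[0,0,0],"turn":[0,0,0],"grip":0},{"linear":[0,0,0],"turn":[0,0,0],"grip":0},{"linear":[0,0,0],"turn":[0,0,0],"grip":0}]' | sed -n 2p
python3 d.py 464.5 245 15 
python3 - <<'E'
from h import *
s=env.state();im=grab_frame('wrist');c=cam('wrist',s);np.savez('w2.npz',position=s['position'],eef_rot=s['eef_rot'])
for a in np.linspace(0,6.28,60):
    q=proj(c,[464.5+65*np.cos(a),245+65*np.sin(a),62]);cv2.circle(im,(int(q[0]),int(q[1])),1,(0,0,255),-1)
cv2.imwrite('pics/w2.png',im)
E
```

```text
position: [464.6, -128.6, 221.4]
position: [464.7, 59.8, 211.4]
position: [464.6, 248.1, 201.2]
position: [464.0, 245.6, 201.3]
t 4.37 pos [464.  245.6 201.3] yaw 103.23 tilt [ 0.    -0.001 -1.   ] F [ 0.4  0.1 -0.3] w 0.1 j7 -0.59
shift cm [-0.05  0.04 18.63]
```

View pics/w2.png

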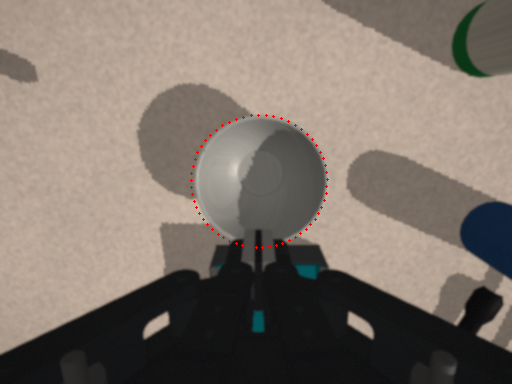

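The predicted rim circle lies on the bowl, centred at about (260,181), so the bowl is at (464,245). I'll lower into it and push along case +x.

```bash

python3 -m creep '[{"linear":[0,0,3],"turn":[0,0,0],"grip":0},{"linear":[0,0,3],"turn":[0,0,0],"grip":0},{"linear":[0,0,3],"turn":[0,0,0],"grip":0},{"linear":[0,0,3],"turn":[0,0,0],"grip":0},{"linear":[0,0,3],"turn":[0,0,0],"grip":0}]' | sed -n 2p
python3 -m creep '[{"linear":[0,0,2],"turn":[0,0,0],"grip":0},{"linear":[0,0,1],"turn":[0,0,0],"grip":0},{"linear":[0,0,0.7],"turn":[0,0,0],"grip":0},{"linear":[0,0,0],"turn":[0,0,0],"grip":0},{"linear":[0,0,0],"turn":[0,0,0],"grip":0}]' | sed -n 2p\;6p
python3 -m creep '[{"linear":[0.6,0,0],"turn":[0,0,0],"grip":0},{"linear":[0.6,0,0],"turn":[0,0,0],"grip":0},{"linear":[0.6,0,0],"turn":[0,0,0],"grip":0},{"linear":[0.6,0,0],"turn":[0,0,0],"grip":0},{"linear":[0.6,0,0],"turn":[0,0,0],"grip":0}]'| sed -n 2p\;6p
for i in 1 2 3; do python3 -m creep '[{"linear":[1,0,0],"turn":[0,0,0],"grip":0},{"linear":[1,0,0],"turn":[0,0,0],"grip":0},{"linear":[1,0,0],"turn":[0,0,0],"grip":0},{"linear":[1,0,0],"turn":[0,0,0],"grip":0},{"linear":[1,0,0],"turn":[0,0,0],"grip":0}]'| sed -n 2p\;6p; done
python3 d.py
```

```text
position: [463.9, 246.8, 50.4]
position: [463.8, 248.1, 15.1]
grip_force: 0.0
position: [456.2, 277.6, 14.8]
grip_force: 1.1
position: [444.0, 326.9, 14.3]
grip_force: 1.2
position: [432.5, 375.3, 14.3]
grip_force: 1.2
position: [420.9, 423.9, 14.4]
grip_force: 1.2
t 6.92 pos [420.9 423.9  14.4] yaw 103.47 tilt [-0.  0. -1.] F [ 0.3 -2.   1. ] w 0.4 j7 -0.96
```

```bash

python3 -m creep '[{"linear":[0.9,0,0],"turn":[0,0,0],"grip":0},{"linear":[0.8,0,0],"turn":[0,0,0],"grip":0},{"linear":[0.6,0,0],"turn":[0,0,0],"grip":0},{"linear":[0.4,0,0],"turn":[0,0,0],"grip":0},{"linear":[0.2,0,0],"turn":[0,0,0],"grip":0}]' | sed -n 2p
python3 -m creep '[{"linear":[0,0,0],"turn":[0,0,0],"grip":0},{"linear":[-0.6,0,0],"turn":[0,0,0],"grip":0},{"linear":[-0.6,0,0],"turn":[0,0,0],"grip":0},{"linear":[0,0,-2],"turn":[0,0,0],"grip":0},{"linear":[0,0,-3],"turn":[0,0,0],"grip":0}]' | sed -n 2p
python3 -m creep '[{"linear":[0,0,-4],"turn":[0,0,0],"grip":0},{"linear":[0,0,-4],"turn":[0,0,0],"grip":0},{"linear":[0,0,-3],"turn":[0,0,0],"grip":0},{"linear":[-3,0,-1],"turn":[0,0,0],"grip":0},{"linear":[-3,0,0],"turn":[0,0,0],"grip":0}]' | sed -n 2p
python3 d.py 535 -20 140
python3 - <<'E'
from h import *
ct=cam('top');im=grab_frame('top')
g=im[210:280,70:150]; print(ct and onz(ct,(100,245),62))
h=cv2.cvtColor(im,cv2.COLOR_BGR2HSV)
crop=cv2.resize(im[160:290,60:190],(520,520),interpolation=2)
for bx in (385,): 
  for b in [(435,417)]:
    for a in np.linspace(0,6.28,50):
      q=(proj(ct,[b[0]+65*np.cos(a),b[1]+65*np.sin(a),62])-[60,160])*4; cv2.circle(crop,(int(q[0]),int(q[1])),1,(0,0,255),-1)
cv2.imwrite('pics/t2.png',crop)
E
```

```text
position: [414.1, 451.9, 14.4]
position: [416.3, 436.0, 61.8]
position: [431.8, 383.9, 188.4]
t 8.17 pos [431.8 383.9 188.4] yaw 103.67 tilt [ 0.006  0.008 -1.   ] F [ 0.4  0.5 -0.5] w 0.2 j7 -0.79
shift cm [-41.71   0.45   4.58]
[453.76134171 395.29137389  62.        ]
```

View pics/t2.png

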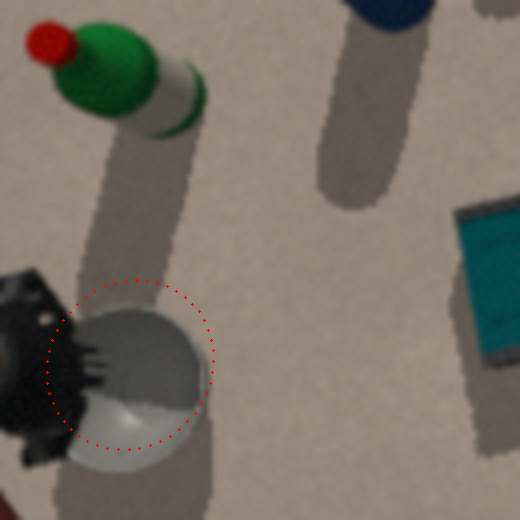

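The bowl stands upright, its rim centred at crop (127,388). That is about (417,423) in the world, with case x near 397, which clears the cover's run. Next is the catch.

```bash

for i in 1 2; do python3 -m creep '[{"linear":[-3.8,0,0],"turn":[0,0,0],"grip":0},{"linear":[-3.8,0,0],"turn":[0,0,0],"grip":0},{"linear":[-3.8,0,0],"turn":[0,0,0],"grip":0},{"linear":[-3.8,0,0],"turn":[0,0,0],"grip":0},{"linear":[-3.8,0,0],"turn":[0,0,0],"grip":0}]' | sed -n 2p; done
python3 -m creep '[{"linear":[-3,0,0],"turn":[0,0,0.4],"grip":0},{"linear":[-1,0,0],"turn":[0,0,0],"grip":0},{"linear":[0,0,0],"turn":[0,0,0],"grip":0},{"linear":[0,0,0],"turn":[0,0,0],"grip":0},{"linear":[0,0,0],"turn":[0,0,0],"grip":0}]' | sed -n 2p
python3 - <<'E'
from h import *
s=env.state();im=grab_frame('wrist');c=cam('wrist',s);cv2.imwrite('pics/w3.png',im)
m,p,st=mask(im,*ORANGE);r=cv2.minAreaRect(cv2.findNonZero(m));print(p,st,r)
for q in cv2.boxPoints(r): print(q,onz(c,q,57).round(1))
print(onz(c,r[0],56))
m2,p,st=mask(im,*TEAL);r=cv2.minAreaRect(cv2.findNonZero(m2|m))
for q in cv2.boxPoints(r): print('cover',q,onz(c,q,53).round(1))
E
python3 d.py 539.5 -29 80 103.3
```

```text
position: [475.5, 193.8, 184.1]
position: [519.4, 8.9, 184.2]
position: [528.4, -24.7, 184.4]
[269.09766568 194.60638583] [ 241  162   59   67 3727] ((270.0, 195.0), (66.0, 58.0), 90.0)
[241. 162.] [507.2  -4.8  57. ]
[299. 162.] [557.9   7.2  57. ]
[299. 228.] [574.7 -53.9  57. ]
[241. 228.] [520.9 -66.7  57. ]
[540.06619981 -28.89944328  56.        ]
cover [205.00002 241.99997] [489.8 -90.7  53. ]
cover [205.00002   0.     ] [451.  115.3  53. ]
cover [338.   0.] [554.5 139.7  53. ]
cover [338.      241.99997] [616.7 -60.7  53. ]
t 9.52 pos [528.5 -24.4 184.4] yaw 103.31 tilt [-0.     0.002 -1.   ] F [ 0.2  0.5 -0.7] w -0.0 j7 -0.04
shift cm [-0.72  0.97 10.44]
turn z 0.01
```

View pics/w3.png

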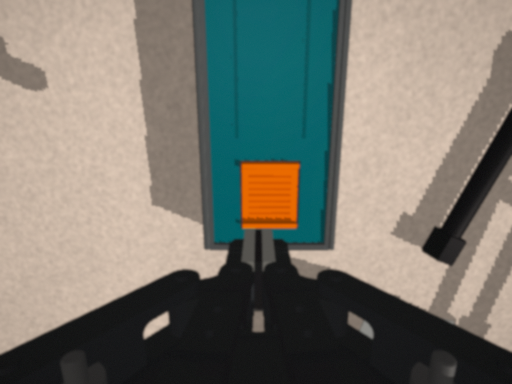

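The wrist view shows the catch centred at (270,195) and square with the cover. It measures (540,-29), which agrees with the earlier value. I'll go down to just above the saddle, a little towards its +x lip.

```bash

python3 -m creep '[{"linear":[0,0.5,3],"turn":[0,0,0],"grip":0},{"linear":[0.1,0.5,3],"turn":[0,0,0],"grip":0},{"linear":[0,0.1,3],"turn":[0,0,0],"grip":0},{"linear":[0,0,2],"turn":[0,0,0],"grip":0},{"linear":[0,0,1],"turn":[0,0,0],"grip":0}]' | sed -n 2p
python3 -m creep '[{"linear":[0,0,0.5],"turn":[0,0,0],"grip":0},{"linear":[0,0,0.2],"turn":[0,0,0],"grip":0},{"linear":[0,0,0.1],"turn":[0,0,0],"grip":0},{"linear":[0,0,0],"turn":[0,0,0],"grip":0},{"linear":[0,0,0],"turn":[0,0,0],"grip":0}]'
python3 d.py 537.9 -21.2 47.5 103.3
```

```text
position: [537.5, -21.4, 61.9]
time: 10.35
position: [540.3, -23.7, 57.5]
eef_rot: [[-0.226, 0.974, 0.002], [0.974, 0.226, 0.0], [-0.001, 0.002, -1.0]]
force: [-0.0, -0.5, 0.3]
width: 0.1
grip_force: 0.0
t 10.35 pos [540.3 -23.7  57.5] yaw 103.07 tilt [ 0.002  0.    -1.   ] F [-0.  -0.5  0.3] w 0.1 j7 -0.14
shift cm [ 0.3  -0.18  1.  ]
turn z -0.23
```

```bash

python3 -m creep '[{"linear":[0.2,-0.1,0.3],"turn":[0,0,0],"grip":0},{"linear":[0,0,0.2],"turn":[0,0,0],"grip":0},{"linear":[0,0,0.1],"turn":[0,0,0],"grip":0},{"linear":[0,0,0.1],"turn":[0,0,0],"grip":0},{"linear":[0,0,0],"turn":[0,0,0],"grip":0}]' | sed -n 2p\;4p
python3 -m creep '[{"linear":[0,0,0.1],"turn":[0,0,0],"grip":0},{"linear":[0,0,0.1],"turn":[0,0,0],"grip":0},{"linear":[0,0,0.1],"turn":[0,0,0],"grip":0},{"linear":[0,0,0],"turn":[0,0,0],"grip":0},{"linear":[0,0,0],"turn":[0,0,0],"grip":0}]'| sed -n 2p\;4p
```

```text
position: [538.2, -21.8, 49.7]
force: [-1.5, 0.2, 4.6]
position: [538.2, -21.8, 47.1]
force: [-1.2, 0.9, 7.2]
```

```bash

python3 -m creep '[{"linear":[0,0,0.1],"turn":[0,0,0],"grip":0},{"linear":[0,0,0],"turn":[0,0,0],"grip":0},{"linear":[0.2,0,0],"turn":[0,0,0],"grip":0},{"linear":[0.2,0,0],"turn":[0,0,0],"grip":0},{"linear":[0.2,0,0],"turn":[0,0,0],"grip":0}]' | sed -n 2p\;4p
python3 -m creep '[{"linear":[0.2,0,0],"turn":[0,0,0],"grip":0},{"linear":[0.2,0,0],"turn":[0,0,0],"grip":0},{"linear":[0.2,0,0],"turn":[0,0,0],"grip":0},{"linear":[0.2,0,0],"turn":[0,0,0],"grip":0},{"linear":[0.2,0,0],"turn":[0,0,0],"grip":0}]'| sed -n 2p\;4p
```

```text
position: [537.3, -18.1, 46.9]
force: [-2.3, -2.5, 13.0]
position: [535.1, -8.3, 46.9]
force: [-1.2, -2.4, 12.6]
```

```bash

python3 -m creep '[{"linear":[0.4,0,0],"turn":[0,0,0],"grip":0},{"linear":[0.4,0,0],"turn":[0,0,0],"grip":0},{"linear":[0.4,0,0],"turn":[0,0,0],"grip":0},{"linear":[0.4,0,0],"turn":[0,0,0],"grip":0},{"linear":[0.4,0,0],"turn":[0,0,0],"grip":0}]' | sed -n 2p\;4p
python3 -m creep '[{"linear":[0.6,0,0],"turn":[0,0,0],"grip":0},{"linear":[0.6,0,-0.05],"turn":[0,0,0],"grip":0},{"linear":[0.6,0,0],"turn":[0,0,0],"grip":0},{"linear":[0.6,0,0],"turn":[0,0,0],"grip":0},{"linear":[0.6,0,0],"turn":[0,0,0],"grip":0}]' | sed -n 2p\;4p
python3 -m creep '[{"linear":[0.8,0,0],"turn":[0,0,0],"grip":0},{"linear":[0.8,0,0],"turn":[0,0,0],"grip":0},{"linear":[0.8,0,0],"turn":[0,0,0],"grip":0},{"linear":[0.8,0,0],"turn":[0,0,0],"grip":0},{"linear":[0.8,0,0],"turn":[0,0,0],"grip":0}]' | sed -n 2p\;4p
python3 d.py 500 141 47
python3 - <<'E'
from h import *
im=grab_frame('top');m,p,s=mask(im[120:],*TEAL);print(p+[0,120],s)
E
```

```text
position: [530.5, 11.2, 46.9]
force: [-2.5, -2.0, 13.3]
position: [523.6, 40.6, 47.0]
force: [-1.6, -2.6, 10.0]
position: [514.5, 79.7, 47.0]
force: [-1.8, -2.2, 10.5]
t 13.27 pos [514.5  79.7  47. ] yaw 102.99 tilt [ 0.001 -0.003 -1.   ] F [-1.8 -2.2 10.5] w 0.2 j7 -0.34
shift cm [ 6.3  -0.03 -0.02]
[154.70172911 237.60086455] [143  99  25  38 694]
```

```bash

python3 -m creep '[{"linear":[0.8,0,0],"turn":[0,0,0],"grip":0},{"linear":[0.8,0,0],"turn":[0,0,0],"grip":0},{"linear":[0.8,0,0],"turn":[0,0,0],"grip":0},{"linear":[0.8,0,0],"turn":[0,0,0],"grip":0},{"linear":[0.8,0,0],"turn":[0,0,0],"grip":0}]' | sed -n 2p\;4p
python3 -m creep '[{"linear":[0.4,0,0],"turn":[0,0,0],"grip":0},{"linear":[0.4,0,0],"turn":[0,0,0],"grip":0},{"linear":[0.4,0,0],"turn":[0,0,0],"grip":0},{"linear":[0.3,0,0],"turn":[0,0,0],"grip":0},{"linear":[0.3,0,0],"turn":[0,0,0],"grip":0}]' | sed -n 2p\;4p
python3 -m creep '[{"linear":[0.2,0,0],"turn":[0,0,0],"grip":0},{"linear":[0.2,0,0],"turn":[0,0,0],"grip":0},{"linear":[0.1,0,0],"turn":[0,0,0],"grip":0},{"linear":[0.1,0,0],"turn":[0,0,0],"grip":0},{"linear":[0.1,0,0],"turn":[0,0,0],"grip":0}]' | sed -n 2p\;4p
```

```text
position: [505.4, 118.7, 46.9]
force: [-1.5, -2.4, 11.5]
position: [501.2, 136.4, 46.9]
force: [-1.2, -2.0, 11.1]
position: [499.6, 143.1, 46.9]
force: [-2.3, -2.1, 10.9]
```

```bash

python3 -m creep '[{"linear":[0.1,0,0],"turn":[0,0,0],"grip":0},{"linear":[0.1,0,0],"turn":[0,0,0],"grip":0},{"linear":[0.1,0,0],"turn":[0,0,0],"grip":0},{"linear":[0,0,0],"turn":[0,0,0],"grip":0},{"linear":[0,0,0],"turn":[0,0,0],"grip":0}]' | sed -n 2p\;4p
python3 -m creep '[{"linear":[0.1,0,0],"turn":[0,0,0],"grip":0},{"linear":[0.1,0,0],"turn":[0,0,0],"grip":0},{"linear":[0,0,0],"turn":[0,0,0],"grip":0},{"linear":[0,0,0],"turn":[0,0,0],"grip":0},{"linear":[0,0,0],"turn":[0,0,0],"grip":0}]' | sed -n 2p\;4p
```

```text
position: [499.0, 145.6, 47.0]
force: [-2.1, -3.1, 10.9]
position: [498.9, 146.4, 47.0]
force: [-1.1, -5.0, 12.5]
```

```bash

python3 -m creep '[{"linear":[-0.2,0,-0.5],"turn":[0,0,0],"grip":0},{"linear":[0,0,-2],"turn":[0,0,0],"grip":0},{"linear":[0,0,-3.5],"turn":[0,0,0],"grip":0},{"linear":[0,0,-3.5],"turn":[0,0,0],"grip":0},{"linear":[0,0,-3.5],"turn":[0,0,0],"grip":5}]' | sed -n 2p\;4p
python3 d.py 492 -333 170 148
python3 - <<'E'
from h import *
im=grab_frame('top');m,p,s=mask(im[120:],*ORANGE);print(onz(cam('top'),p+[0,120],54))
E
```

```text
position: [498.2, 146.9, 176.7]
force: [1.8, -0.7, -0.2]
t 15.82 pos [498.2 146.9 176.7] yaw 103.06 tilt [-0.002 -0.    -1.   ] F [ 1.8 -0.7 -0.2] w 10.6 j7 -0.35
shift cm [-46.61 -11.45   0.7 ]
turn z -44.94
[500.2686201  137.21597664  54.        ]
```

```bash

for i in 1 2; do python3 -m creep '[{"linear":[-3.8,-0.95,0],"turn":[0,0,0],"grip":5},{"linear":[-3.8,-0.95,0],"turn":[0,0,0],"grip":5},{"linear":[-3.8,-0.95,0],"turn":[0,0,0],"grip":5},{"linear":[-3.8,-0.95,0],"turn":[0,0,0],"grip":5},{"linear":[-3.8,-0.95,0],"turn":[0,0,0],"grip":5}]' | sed -n 2p; done
python3 -m creep '[{"linear":[-3.8,-0.95,0],"turn":[0,0,0],"grip":5},{"linear":[-3.8,-0.95,0],"turn":[0,0,0],"grip":5},{"linear":[-1,0,0],"turn":[0,0,-7],"grip":5},{"linear":[0,0,0],"turn":[0,0,-7],"grip":5},{"linear":[0,0,0],"turn":[0,0,-7],"grip":5}]' | sed -n 2p
python3 -m creep '[{"linear":[0,0,0],"turn":[0,0,-7],"grip":5},{"linear":[0,0,0],"turn":[0,0,-7],"grip":5},{"linear":[0,0,0],"turn":[0,0,-7],"grip":5},{"linear":[0,0,0],"turn":[0,0,-3],"grip":5},{"linear":[0,0,0],"turn":[0,0,0],"grip":5}]' | sed -n 2p
python3 - <<'E'
from h import *
s=env.state();im=grab_frame('wrist');c=cam('wrist',s);cv2.imwrite('pics/w4.png',im);np.savez('w4.npz',position=s['position'],eef_rot=s['eef_rot'])
print(proj(c,[492,-333,16]))
E
python3 d.py 492 -333 100 148
```

```text
position: [494.9, -50.5, 175.5]
position: [491.3, -246.5, 175.3]
position: [492.0, -334.3, 174.6]
position: [492.4, -332.6, 174.9]
[257.32543918 180.80248534]
t 17.58 pos [ 492.5 -332.6  175.1] yaw 147.97 tilt [-0.001  0.001 -1.   ] F [-0.7 -0.4  0.6] w 50.2 j7 1.19
shift cm [ 0.01 -0.06  7.51]
turn z -0.03
```

View pics/w4.png

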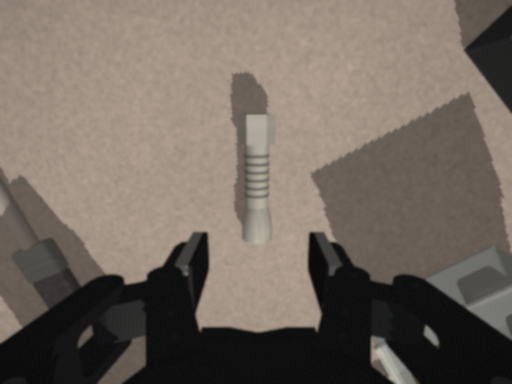

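The wrist view shows the nozzle lined up with the tool, from (258,115) to (257,243). Its middle is at about (257,180), within a pixel of the prediction, so I'll go down and grasp.

```bash

python3 -m creep '[{"linear":[0,0,3.5],"turn":[0,0,0],"grip":5},{"linear":[0,0,3.5],"turn":[0,0,0],"grip":5},{"linear":[0,0,3],"turn":[0,0,0],"grip":5},{"linear":[0,0,2.5],"turn":[0,0,0],"grip":5},{"linear":[0,0,2],"turn":[0,0,0],"grip":5}]' | sed -n 2p\;4p
python3 -m creep '[{"linear":[0,0,1.2],"turn":[0,0,0],"grip":5},{"linear":[0,0,0.7],"turn":[0,0,0],"grip":5},{"linear":[0,0,0.4],"turn":[0,0,0],"grip":5},{"linear":[0,0,0],"turn":[0,0,0],"grip":5},{"linear":[0,0,0],"turn":[0,0,0],"grip":5}]' | sed -n 2p\;4p
python3 d.py 492 -333 4 148
```

```text
position: [491.7, -332.0, 28.3]
force: [-0.1, -0.3, -0.1]
position: [493.8, -332.6, 8.8]
force: [0.4, 0.3, 0.3]
t 18.42 pos [ 493.8 -332.6    8.8] yaw 148.06 tilt [ 0.002 -0.001 -1.   ] F [0.4 0.3 0.3] w 50.1 j7 1.06
shift cm [ 0.13 -0.12  0.48]
turn z 0.06
```

```bash

python3 -m creep '[{"linear":[0.1,-0.1,0.5],"turn":[0,0,0],"grip":5},{"linear":[0,0,0],"turn":[0,0,0],"grip":2},{"linear":[0,0,0],"turn":[0,0,0],"grip":1},{"linear":[0,0,0],"turn":[0,0,0],"grip":1},{"linear":[0,0,0],"turn":[0,0,0],"grip":1}]' | sed -n 2p\;4,6p
python3 -m creep '[{"linear":[0,0,0],"turn":[0,0,0],"grip":1},{"linear":[0,0,0],"turn":[0,0,0],"grip":1},{"linear":[0,0,-0.5],"turn":[0,0,0],"grip":1},{"linear":[0,0,-1],"turn":[0,0,0],"grip":1},{"linear":[0,0,-2],"turn":[0,0,0],"grip":1}]' | sed -n 2p\;4,6p
python3 d.py
```

```text
position: [491.6, -333.0, 3.4]
force: [-1.5, 0.2, 2.7]
width: 22.2
grip_force: 58.7
position: [489.9, -331.5, 36.3]
force: [-0.5, 0.1, -1.7]
width: 21.9
grip_force: 58.9
t 19.25 pos [ 489.9 -331.5   36.3] yaw 148.09 tilt [-0.004  0.003 -1.   ] F [-0.5  0.1 -1.7] w 21.9 j7 1.08
```

```bash

python3 -m creep '[{"linear":[0,0,-3],"turn":[0,0,0],"grip":1},{"linear":[0,0,-3],"turn":[0,0,0],"grip":1},{"linear":[0,0,-3],"turn":[0,0,0],"grip":1},{"linear":[0,0,-1],"turn":[0,0,5],"grip":1},{"linear":[0,0,0],"turn":[0,0,6],"grip":1}]' | sed -n 2p
python3 -m creep '[{"linear":[0,0,0],"turn":[0,0,6],"grip":1},{"linear":[0,0,0],"turn":[0,0,6],"grip":1},{"linear":[0,0,0],"turn":[0,0,6],"grip":1},{"linear":[0,0,0],"turn":[0,0,6],"grip":1},{"linear":[0,0,0],"turn":[0,0,6],"grip":1}]' | sed -n 2p
python3 -m creep '[{"linear":[0,0,0],"turn":[0,0,3.8],"grip":1},{"linear":[0,0,0],"turn":[0,0,0],"grip":1},{"linear":[0,0,0],"turn":[0,0,0],"grip":1},{"linear":[0,0,0],"turn":[0,0,0],"grip":1},{"linear":[0,0,0],"turn":[0,0,0],"grip":1}]' | sed -n 2p\;4,6p
python3 d.py 531 9 130 103.3
```

```text
position: [494.0, -333.1, 142.0]
position: [491.6, -332.1, 138.1]
position: [491.6, -332.5, 137.8]
force: [0.8, 0.8, -1.1]
width: 22.4
grip_force: 58.9
t 20.5 pos [ 491.6 -332.5  137.8] yaw 103.33 tilt [ 0.  0. -1.] F [ 0.8  0.8 -1.1] w 22.4 j7 0.54
shift cm [32.32 11.71  0.8 ]
turn z 0.03
```

```bash

python3 -m creep '[{"linear":[1.5,0.6,0],"turn":[0,0,0],"grip":1},{"linear":[2.8,1,0],"turn":[0,0,0],"grip":1},{"linear":[3.2,1.2,0],"turn":[0,0,0],"grip":1},{"linear":[3.2,1.2,0],"turn":[0,0,0],"grip":1},{"linear":[3.2,1.2,0],"turn":[0,0,0],"grip":1}]' | sed -n 2p
python3 -m creep '[{"linear":[3.2,1.2,0],"turn":[0,0,0],"grip":1},{"linear":[3.2,1.2,0],"turn":[0,0,0],"grip":1},{"linear":[3.2,1.2,0],"turn":[0,0,0],"grip":1},{"linear":[3.2,1.2,0],"turn":[0,0,0],"grip":1},{"linear":[2.8,1.0,0],"turn":[0,0,0],"grip":1}]' | sed -n 2p
python3 -m creep '[{"linear":[2,0.6,0],"turn":[0,0,0],"grip":1},{"linear":[0.8,0.3,0],"turn":[0,0,0],"grip":1},{"linear":[0,0,0],"turn":[0,0,0],"grip":1},{"linear":[0,0,0],"turn":[0,0,0],"grip":1},{"linear":[0,0,0],"turn":[0,0,0],"grip":1}]' | sed -n 2p
python3 - <<'E'
from h import *
s=env.state();im=grab_frame('wrist');c=cam('wrist',s)
u=np.array([-.23,.973,0]);v=np.array([-.973,-.23,0]);o=np.array([523.9,39.1,0])
for x,y,z in [(57,-54,49),(57,54,49),(-119,-58,56),(-119,58,56),(-96,0,6),(34,0,6)]:
    q=proj(c,o+x*u+y*v+[0,0,z]);cv2.circle(im,(int(q[0]),int(q[1])),3,(0,0,255),-1)
cv2.imwrite('pics/w5.png',im)
E
python3 d.py 531 9 10 103.3
```

```text
position: [510.4, -184.2, 137.9]
position: [531.3, -17.5, 138.1]
position: [533.1, 6.2, 137.6]
t 21.8 pos [533.1   6.1 137.6] yaw 103.04 tilt [-0.001 -0.002 -1.   ] F [ 0.6 -2.  -2.2] w 21.9 j7 -0.08
shift cm [ 0.35 -0.13 12.76]
turn z -0.26
```

View pics/w5.png

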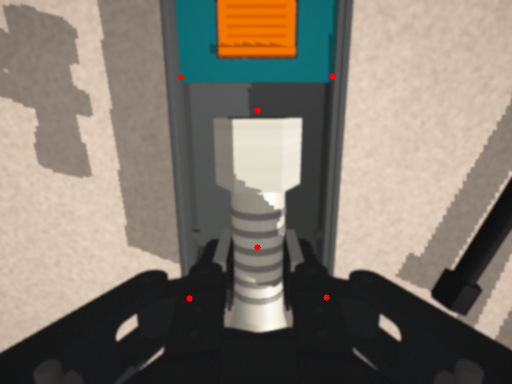

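The wrist view shows the case open, with the cover's edge at row 82. The nozzle is centred over the opening, its hex end at (257,118), and there is clearance on both sides.

```bash

python3 -m creep '[{"linear":[0.3,-0.1,1],"turn":[0,0,-0.2],"grip":1},{"linear":[0,0,2],"turn":[0,0,0],"grip":1},{"linear":[0,0,2],"turn":[0,0,0],"grip":1},{"linear":[0,0,2],"turn":[0,0,0],"grip":1},{"linear":[0,0,2],"turn":[0,0,0],"grip":1}]' | sed -n 2p\;4p
python3 -m creep '[{"linear":[0,0,1.2],"turn":[0,0,0],"grip":1},{"linear":[0,0,0.8],"turn":[0,0,0],"grip":1},{"linear":[0,0,0.5],"turn":[0,0,0],"grip":1},{"linear":[0,0,0.3],"turn":[0,0,0],"grip":1},{"linear":[0,0,0],"turn":[0,0,0],"grip":1}]' | sed -n 2p\;4p
python3 d.py 531 9 9.5 103.3
```

```text
position: [531.9, 9.3, 47.1]
force: [0.9, -0.2, -2.0]
position: [531.8, 11.2, 19.8]
force: [0.7, -0.0, -1.5]
t 22.63 pos [531.8  11.2  19.8] yaw 103.42 tilt [ 0. -0. -1.] F [ 0.7 -0.  -1.5] w 22.0 j7 -0.16
shift cm [-0.19 -0.13  1.03]
turn z 0.12
```

```bash

python3 -m creep '[{"linear":[-0.2,-0.1,0.4],"turn":[0,0,0],"grip":1},{"linear":[0,0,0.3],"turn":[0,0,0],"grip":1},{"linear":[0,0,0.2],"turn":[0,0,0],"grip":1},{"linear":[0,0,0],"turn":[0,0,0],"grip":1},{"linear":[0,0,0],"turn":[0,0,0],"grip":1}]' | sed -n 2p\;4p
python3 -m creep '[{"linear":[0,0,0.1],"turn":[0,0,0],"grip":1},{"linear":[0,0,0],"turn":[0,0,0],"grip":1},{"linear":[0,0,0],"turn":[0,0,0],"grip":1},{"linear":[0,0,0],"turn":[0,0,0],"grip":1},{"linear":[0,0,0],"turn":[0,0,0],"grip":1}]' | sed -n 2p\;4p
```

```text
position: [531.2, 9.7, 10.9]
force: [0.1, 0.6, -1.4]
position: [531.2, 9.6, 9.9]
force: [-0.1, 0.4, -1.2]
```

```bash

python3 -m creep '[{"linear":[0,0,0.05],"turn":[0,0,0],"grip":1},{"linear":[0,0,0],"turn":[0,0,0],"grip":1},{"linear":[0,0,0.05],"turn":[0,0,0],"grip":1},{"linear":[0,0,0],"turn":[0,0,0],"grip":1},{"linear":[0,0,0],"turn":[0,0,0],"grip":1}]' | sed -n 2p\;4p
```

```text
position: [531.3, 9.6, 9.3]
force: [-1.8, -0.0, 5.3]
```

```bash

python3 -m creep '[{"linear":[0,0,0],"turn":[0,0,0],"grip":2.6},{"linear":[0,0,0],"turn":[0,0,0],"grip":3.2},{"linear":[0,0,0],"turn":[0,0,0],"grip":4.2},{"linear":[0,0,0],"turn":[0,0,0],"grip":4.5},{"linear":[0,0,0],"turn":[0,0,0],"grip":4.5}]' | sed -n 2p\;4,6p
python3 -m creep '[{"linear":[0,0,-0.5],"turn":[0,0,0],"grip":4.5},{"linear":[0,0,-1],"turn":[0,0,0],"grip":4.5},{"linear":[0,0,-2],"turn":[0,0,0],"grip":4.5},{"linear":[0,0,-3.5],"turn":[0,0,0],"grip":4.5},{"linear":[0,0,-3.5],"turn":[0,0,0],"grip":4.5}]' | sed -n 2p\;4,6p
python3 -m creep '[{"linear":[0,0,-3],"turn":[0,0,0],"grip":0},{"linear":[0,0,0],"turn":[0,0,0],"grip":0},{"linear":[0,0,0],"turn":[0,0,0],"grip":0},{"linear":[0,0,0],"turn":[0,0,0],"grip":0},{"linear":[0,0,0],"turn":[0,0,0],"grip":0}]' | sed -n 2p\;4,6p
python3 - <<'E'
from h import *
s=env.state();im=grab_frame('wrist');c=cam('wrist',s)
u=np.array([-.23,.973,0]);v=np.array([-.973,-.23,0]);o=np.array([523.9,39.1,0])
for x,y,z in [(-96,0,22),(34,0,22),(-31,0,22)]:
    q=proj(c,o+x*u+y*v+[0,0,z]);cv2.circle(im,(int(q[0]),int(q[1])),2,(0,0,255),-1)
cv2.imwrite('pics/w6.png',im)
m,p,st=mask(im,*ORANGE);print(p,st,onz(c,p,54))
E
python3 d.py 500.9 137 70 103.3
```

```text
position: [531.2, 9.6, 8.7]
force: [-1.2, 0.4, 1.0]
width: 45.2
grip_force: 0.0
position: [530.2, 9.6, 115.0]
force: [0.9, -0.1, 0.0]
width: 45.2
grip_force: 0.0
position: [530.0, 9.3, 142.9]
force: [-0.5, -0.4, 0.0]
width: -0.1
grip_force: 0.0
[261.16220057  31.54628502] [ 223    0   78   65 4926] [502.9482418  127.24080988  54.        ]
t 25.18 pos [530.1   9.4 142.7] yaw 103.47 tilt [-0.003 -0.    -1.   ] F [-0.1  0.  -0.3] w 0.2 j7 -0.08
shift cm [13.09  0.16  7.28]
turn z 0.17
```

View pics/w6.png

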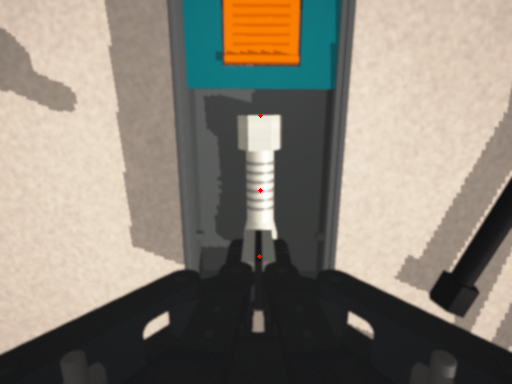

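The nozzle lies on the case floor where planned: its hex end is at (260,115) and its middle at the predicted point (260,190). The catch is at (262,30). Now I'll go into the saddle near its -x lip.

```bash

python3 -m creep '[{"linear":[2.5,0,0],"turn":[0,0,0.2],"grip":0},{"linear":[3.5,0.1,0],"turn":[0,0,0],"grip":0},{"linear":[3.5,0.1,1],"turn":[0,0,0],"grip":0},{"linear":[2.3,0,2],"turn":[0,0,0],"grip":0},{"linear":[0.8,0,2],"turn":[0,0,0],"grip":0}]' | sed -n 2p\;4p
python3 -m creep '[{"linear":[0,0,1],"turn":[0,0,0],"grip":0},{"linear":[0,0,0.8],"turn":[0,0,0],"grip":0},{"linear":[0,0,0],"turn":[0,0,0],"grip":0},{"linear":[0,0,0],"turn":[0,0,0],"grip":0},{"linear":[0,0,0],"turn":[0,0,0],"grip":0}]' | sed -n 2p\;4p
python3 d.py 502.3 130.6 48 103.3
```

```text
position: [502.6, 138.4, 93.1]
force: [0.5, -0.2, -0.7]
position: [505.0, 131.4, 76.4]
force: [0.1, 0.5, 0.2]
t 26.02 pos [505.  131.4  76.4] yaw 103.13 tilt [ 0.001 -0.    -1.   ] F [0.1 0.5 0.2] w 0.2 j7 -0.36
shift cm [-0.01 -0.29  2.84]
turn z -0.17
```

```bash

python3 -m creep '[{"linear":[0.2,-0.2,1],"turn":[0,0,-0.1],"grip":0},{"linear":[0,0,0.7],"turn":[0,0,0],"grip":0},{"linear":[0,0,0.4],"turn":[0,0,0],"grip":0},{"linear":[0,0,0.2],"turn":[0,0,0],"grip":0},{"linear":[0,0,0],"turn":[0,0,0],"grip":0}]' | sed -n 2p\;4p
python3 -m creep '[{"linear":[0,0,0.2],"turn":[0,0,0],"grip":0},{"linear":[0,0,0.1],"turn":[0,0,0],"grip":0},{"linear":[0,0,0.1],"turn":[0,0,0],"grip":0},{"linear":[0,0,0],"turn":[0,0,0],"grip":0},{"linear":[0,0,0],"turn":[0,0,0],"grip":0}]' | sed -n 2p\;4p
python3 d.py 540 -33 48 103.3
```

```text
position: [501.7, 133.8, 52.7]
force: [-0.7, 0.8, -0.7]
position: [502.1, 134.0, 49.4]
force: [-1.4, -0.7, 4.7]
t 26.85 pos [502.1 134.   49.4] yaw 103.37 tilt [ 0.001 -0.    -1.   ] F [-1.4 -0.7  4.7] w -0.2 j7 -0.39
shift cm [-17.13  -0.17   0.15]
turn z 0.07
```

```bash

python3 -m creep '[{"linear":[-0.3,0,0.05],"turn":[0,0,0],"grip":0},{"linear":[-0.4,0,0],"turn":[0,0,0],"grip":0},{"linear":[-0.5,0,0],"turn":[0,0,0],"grip":0},{"linear":[-0.6,0,0],"turn":[0,0,0],"grip":0},{"linear":[-0.6,0,0],"turn":[0,0,0],"grip":0}]' | sed -n 2p\;4p
for i in 1 2 3; do python3 -m creep '[{"linear":[-0.8,0,0],"turn":[0,0,0],"grip":0},{"linear":[-0.8,0,0],"turn":[0,0,0],"grip":0},{"linear":[-0.8,0,0],"turn":[0,0,0],"grip":0},{"linear":[-0.8,0,0],"turn":[0,0,0],"grip":0},{"linear":[-0.8,0,0],"turn":[0,0,0],"grip":0}]' | sed -n 2p\;4p; done
python3 d.py 540 -33 48.5 103.3
```

```text
position: [507.1, 112.6, 49.0]
force: [-1.3, 2.2, 5.5]
position: [516.3, 73.4, 48.9]
force: [-1.5, 2.2, 5.2]
position: [525.4, 34.3, 48.9]
force: [-2.2, 1.4, 5.8]
position: [534.6, -4.6, 48.9]
force: [-1.5, 2.2, 6.4]
t 28.52 pos [534.6  -4.6  48.9] yaw 103.44 tilt [-0.     0.002 -1.   ] F [-1.5  2.2  6.4] w 0.2 j7 -0.14
shift cm [-2.89 -0.13  0.03]
turn z 0.14
```

```bash

python3 -m creep '[{"linear":[-0.4,0,0],"turn":[0,0,0],"grip":0},{"linear":[-0.4,0,0],"turn":[0,0,0],"grip":0},{"linear":[-0.4,0,0],"turn":[0,0,0],"grip":0},{"linear":[-0.4,0,0],"turn":[0,0,0],"grip":0},{"linear":[-0.4,0,0],"turn":[0,0,0],"grip":0}]' | sed -n 2p\;4p
for i in 1 2; do python3 -m creep '[{"linear":[-0.1,0,0],"turn":[0,0,0],"grip":0},{"linear":[-0.1,0,0],"turn":[0,0,0],"grip":0},{"linear":[-0.1,0,0],"turn":[0,0,0],"grip":0},{"linear":[-0.1,0,0],"turn":[0,0,0],"grip":0},{"linear":[-0.1,0,0],"turn":[0,0,0],"grip":0}]' | sed -n 2p\;4p; done
```

```text
position: [539.1, -24.1, 48.8]
force: [-1.5, 1.8, 6.1]
position: [541.1, -29.3, 48.5]
force: [-1.2, 2.8, 4.9]
position: [542.4, -35.1, 48.5]
force: [-0.9, 3.3, 4.4]
```

```bash

for i in 1 2; do python3 -m creep '[{"linear":[-0.1,0,0],"turn":[0,0,0],"grip":0},{"linear":[-0.1,0,0],"turn":[0,0,0],"grip":0},{"linear":[-0.1,0,0],"turn":[0,0,0],"grip":0},{"linear":[-0.1,0,0],"turn":[0,0,0],"grip":0},{"linear":[0,0,0],"turn":[0,0,0],"grip":0}]' | sed -n 2p\;4p; done
```

```text
position: [543.2, -39.5, 48.3]
force: [1.3, 4.3, 4.9]
position: [544.1, -43.5, 48.4]
force: [0.6, 2.2, 4.5]
```

```bash

for i in 1 2; do python3 -m creep '[{"linear":[-0.1,0,0],"turn":[0,0,0],"grip":0},{"linear":[-0.1,0,0],"turn":[0,0,0],"grip":0},{"linear":[-0.1,0,0],"turn":[0,0,0],"grip":0},{"linear":[0,0,0],"turn":[0,0,0],"grip":0},{"linear":[0,0,0],"turn":[0,0,0],"grip":0}]' | sed -n 2p\;4p; done
python3 - <<'E'
from h import *
for n in ('top','side'):
    im=grab_frame(n)
    im=im[120:260] if n=='top' else im[140:215,180:260]
    m,p,s=mask(im,*ORANGE);q=p+([0,120] if n=='top' else [180,140]);print(n,q,s,onz(cam(n),q,54).round(1))
    m,p,s=mask(im,*TEAL);print(p,s)
E
```

```text
position: [544.6, -45.4, 48.7]
force: [-0.2, 4.2, 6.0]
position: [544.6, -45.6, 48.6]
force: [-0.5, 9.0, 5.4]
top [  7.83838384 135.14141414] [ 0 12 15 10 99] [817.8 735.5  54. ]
[199.06460119 106.63282795] [ 175   86   50   42 1517]
side [226.06896552 185.17241379] [39 40 17 10 58] [536.8 -46.6  54. ]
[35.73938224 30.82818533] [ 18  11  45  44 518]
```

```bash

python3 -m creep '[{"linear":[-0.1,0,0],"turn":[0,0,0],"grip":0},{"linear":[-0.1,0,0],"turn":[0,0,0],"grip":0},{"linear":[0,0,0],"turn":[0,0,0],"grip":0},{"linear":[0,0,0],"turn":[0,0,0],"grip":0},{"linear":[0,0,-0.1],"turn":[0,0,0],"grip":0}]' | sed -n 2p\;4p
python3 -m creep '[{"linear":[0,0,-0.1],"turn":[0,0,0],"grip":0},{"linear":[0,0,-0.1],"turn":[0,0,0],"grip":0},{"linear":[0,0,-0.2],"turn":[0,0,0],"grip":0},{"linear":[0,0,0],"turn":[0,0,0],"grip":0},{"linear":[0,0,0],"turn":[0,0,0],"grip":0}]' | sed -n 2p\;4p
```

```text
position: [544.6, -45.7, 49.3]
force: [-1.7, 11.4, 4.3]
position: [544.4, -45.7, 52.4]
force: [-0.4, 11.1, -0.9]
```

```bash

python3 -m creep '[{"linear":[0.4,0,0],"turn":[0,0,0],"grip":0},{"linear":[0.4,0,-0.5],"turn":[0,0,0],"grip":0},{"linear":[0,0,-2],"turn":[0,0,0],"grip":0},{"linear":[0,0,-3.5],"turn":[0,0,0],"grip":0},{"linear":[0,0,-3.5],"turn":[0,0,0],"grip":0}]' | sed -n 2p\;4p
python3 -m creep '[{"linear":[0,0,-3],"turn":[0,0,0],"grip":0},{"linear":[1,0,-1.5],"turn":[0,0,0],"grip":0},{"linear":[0.8,0,0],"turn":[0,0,0],"grip":0},{"linear":[0,0,0],"turn":[0,0,0],"grip":0},{"linear":[0,0,0],"turn":[0,0,0],"grip":0}]' | sed -n 2p\;4p
python3 - <<'E'
from h import *
s=env.state();im=grab_frame('wrist');c=cam('wrist',s);cv2.imwrite('pics/w7.png',im)
m,p,st=mask(im,*ORANGE);r=cv2.minAreaRect(cv2.findNonZero(m));print(p,st,r)
for q in cv2.boxPoints(r): print(q,onz(c,q,57).round(1))
print(onz(c,r[0],56))
E
python3 d.py 528.5 -24.4 184.4
```

```text
position: [541.6, -45.5, 148.1]
force: [0.8, -0.1, -0.6]
position: [538.2, -26.4, 192.2]
force: [0.2, -0.1, -1.7]
[260.12026033 188.17600453] [ 232  156   58   65 3534] ((260.5, 188.0), (57.0, 64.0), 0.0)
[232. 220.] [520.3 -65.9  57. ]
[232. 156.] [507.1  -4.8  57. ]
[289. 156.] [558.1   7.4  57. ]
[289. 220.] [574.2 -53.   57. ]
[539.80708759 -28.46264758  56.        ]
t 33.25 pos [538.2 -26.7 191.7] yaw 103.32 tilt [-0.004 -0.002 -1.   ] F [-0.2 -1.2 -0.8] w 0.2 j7 -0.01
shift cm [ 0.45 -0.88  0.74]
```

View pics/w7.png

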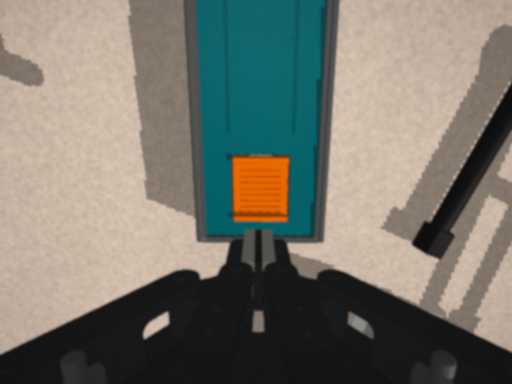

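The wrist view shows the cover shut. The catch's corners are back where they were at the start to within 1 mm, and its box is centred at (260,188). I've now viewed 11 pictures, one over the limit of 10, so I'll check the lock by touch instead with a light pull on the +x lip.

```bash

python3 -m creep '[{"linear":[0.2,0,3],"turn":[0,0,0],"grip":0},{"linear":[0,0,3.5],"turn":[0,0,0],"grip":0},{"linear":[0,0,3],"turn":[0,0,0],"grip":0},{"linear":[0,0,2],"turn":[0,0,0],"grip":0},{"linear":[0,0,1],"turn":[0,0,0],"grip":0}]' | sed -n 2p
python3 -m creep '[{"linear":[0,0,0.6],"turn":[0,0,0],"grip":0},{"linear":[0,0,0.5],"turn":[0,0,0],"grip":0},{"linear":[0,0,0.1],"turn":[0,0,0],"grip":0},{"linear":[0,0,0],"turn":[0,0,0],"grip":0},{"linear":[0,0,0],"turn":[0,0,0],"grip":0}]' | sed -n 2p\;4p
python3 d.py 536.8 -15 53.5 103.3
```

```text
position: [535.9, -24.8, 63.9]
position: [539.9, -23.5, 57.3]
force: [0.1, 0.0, 0.3]
t 34.08 pos [539.9 -23.5  57.3] yaw 103.36 tilt [ 0.002 -0.    -1.   ] F [0.1 0.  0.3] w 0.1 j7 -0.11
shift cm [ 0.9  -0.11  0.38]
turn z 0.06
```

```bash

python3 -m creep '[{"linear":[0.1,-0.1,0.3],"turn":[0,0,0],"grip":0},{"linear":[0.3,0,0.1],"turn":[0,0,0],"grip":0},{"linear":[0.2,0,0],"turn":[0,0,0],"grip":0},{"linear":[0.1,0,0],"turn":[0,0,0],"grip":0},{"linear":[0.1,0,0],"turn":[0,0,0],"grip":0}]' | sed -n 2p\;4p
python3 -m creep '[{"linear":[0.1,0,0],"turn":[0,0,0],"grip":0},{"linear":[0.1,0,0],"turn":[0,0,0],"grip":0},{"linear":[0.1,0,0],"turn":[0,0,0],"grip":0},{"linear":[0.1,0,0],"turn":[0,0,0],"grip":0},{"linear":[0,0,0],"turn":[0,0,0],"grip":0}]' | sed -n 2p\;4p
```

```text
position: [536.4, -16.3, 52.5]
force: [-0.0, -1.6, -0.3]
position: [536.1, -15.0, 52.5]
force: [1.9, -6.2, 1.7]
```

It moved only 1.3 mm while the force rose to 6 N, so the catch is locked. I'll withdraw and hand in.

```bash

python3 -m creep '[{"linear":[-0.5,0,0],"turn":[0,0,0],"grip":0},{"linear":[-0.4,0,-0.5],"turn":[0,0,0],"grip":0},{"linear":[0,0,-2],"turn":[0,0,0],"grip":0},{"linear":[0,0,-3],"turn":[0,0,0],"grip":0},{"linear":[0,0,-3],"turn":[0,0,0],"grip":0}]' | sed -n 2p\;4p
python3 -m creep '[{"linear":[0,0,-3],"turn":[0,0,0],"grip":0},{"linear":[0,0,-1],"turn":[0,0,0],"grip":0},{"linear":[0,0,0],"turn":[0,0,0],"grip":0},{"linear":[0,0,0],"turn":[0,0,0],"grip":0},{"linear":[0,0,0],"turn":[0,0,0],"grip":0}]' | sed -n 2p\;4p
python3 -c "from rig import env; print(env.sign_off())"
```

```text
position: [536.5, -19.7, 137.8]
force: [0.4, 0.4, -0.1]
position: [536.1, -20.7, 175.8]
force: [-0.9, 0.2, -0.5]
the job is handed in; nothing more can be done
None
```

The job is handed in: the nozzle lies flat in the case, the cover is shut with the catch locked (checked with a light pull), and the bowl stands upright clear of the cover; no verdict came back, and I viewed 11 pictures against the limit of 10.

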